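# Clip weld coupons into the magnetising bed and switch it back on

## Task

Load the magnetising bed on the inspection bench: first push its selector knob down and turn it anticlockwise to release, letting it spring up there. Then slide every weld coupon on the bench, weld side up, end first under a sprung clip of the bed (one coupon per clip, any clip), straight along its lane and fully home against the stop. When all are in, push the selector down and turn it clockwise back to on, again letting it spring up, and leave the pipe piece, tee piece and torch undisturbed.

Things in the scene. Friction and masses are not known exactly. Their poses are not given: they have to be found in the camera images.
- bed: Magnetising bed, fixed to the bench: bare aluminium slab 190 (x) x 325 (y) x 10 mm, three sprung steel clips side by side at its far edge, and beside it at +y a grey selector housing 88 x 88 x 30 mm high, centred at x -50, y +212 mm. Origin: centre of the slab's underside. x runs from the open near edge to the clips, z up. Three lanes run along x at y = -105, 0 and +105 mm.
- seat1 (a point): Where the underside centre of a coupon lies when fully home in lane 1 (bed y = -105 mm): on the slab's top, 10 mm above the bench, at bed x = +1 mm. The lane's stop, a block 36 mm wide and 8 mm high, has its face 75 mm further along the bed's x. Same axes as the bed.
- seat2 (a point): The same for lane 2 (bed y = 0).
- seat3 (a point): The same for lane 3 (bed y = +105 mm).
- clip1 (a joint): Lift of lane 1's clip, rad: 0 at rest, about 0.2 over a coupon. Each clip is a steel flap 44 mm wide, hinged 81 mm past the seat point, 12 mm above the slab; it slopes back 28 mm towards the near edge, down to 5 mm above the slab, and ends in an upturned lip whose tip is some 15 mm above the slab and 17 mm past the seat point.
- clip2 (a joint): The same for lane 2. A coupon's end pushed along +x against the lip's underside lifts the clip; its spring presses with 1 to 3 N and the push needs about 5 to 15 N. Clips stay below 50 mm above the bench.
- clip3 (a joint): The same for lane 3.
- selector (a joint): Turn of the selector, rad: 0 = release, 1.2 = on, growing clockwise seen from above (about 69 degrees between them). It can turn only while it is held down more than about 6 mm, and locks where it springs up at either end. It starts at on.
- sel_press (a joint): How far the selector is pushed down, m: 0 = up, 0.008 = fully down; the spring needs 5 N to start and 9 N at the bottom.
- sel_grip (a point): On the black selector's axis, at the top of its round flange (76 mm diameter), 41 mm above the bench when up, 33 down. On the flange stands a bar grip 64 long, 16 thick, 28 mm high. The point turns with the selector; the bar lies 0.6 rad anticlockwise (from above) of its x axis, so at +0.6 rad from the bed's x axis at release and -0.6 at on. A white line marks one bar end.
- coupon1: Weld coupon: a flat bare steel plate 150 (x) x 50 (y) x 10 mm, about 0.55 kg, with a weld bead across its middle on the upper side (the bead stands 1.5 mm proud). Origin: centre of its underside; x along its length, z up out of the weld side. Either end may go under a clip. Lies flat on the bench at the start; may be absent.
- coupon2: Weld coupon: a flat bare steel plate 150 (x) x 50 (y) x 10 mm, about 0.55 kg, with a weld bead across its middle on the upper side (the bead stands 1.5 mm proud). Origin: centre of its underside; x along its length, z up out of the weld side. Either end may go under a clip. Lies flat on the bench at the start; may be absent.
- coupon3: Weld coupon: a flat bare steel plate 150 (x) x 50 (y) x 10 mm, about 0.55 kg, with a weld bead across its middle on the upper side (the bead stands 1.5 mm proud). Origin: centre of its underside; x along its length, z up out of the weld side. Either end may go under a clip. Lies flat on the bench at the start; may be absent.
- pipe_piece: Bystander: dark steel pipe test piece standing upright, 78 mm diameter, 100 mm high. Origin: centre of its underside.
- tee_piece: Bystander: welded T-shaped steel piece, base 110 x 80 x 8 mm with an upright web, 58 mm high overall. Origin: centre of its underside.
- torch: Bystander: black hand torch lying on the bench, 135 mm long, 42 mm across the head. Origin: about its middle, at bench height.
Things that resemble listed ones, but are neither listed nor needed, are in the scene too. What is shaped like the coupon2 but brown or orange is not meant.

How it is judged:
By the outcome, as a careful person would: the job done as asked, in the order asked, and still so for the second after the job is handed in, with the robot touching nothing.
Of coupon1, coupon2, coupon3 only 2 to 3 are there at a start; the rules pass over those that are not, and their reading is None.
At some moment in a run one of coupon1, coupon2, coupon3 may be knocked a few centimetres aside while the robot is not near it.
Once in a run the grip may slacken for a moment while it holds something.
It also fails if it takes over 210 s, if anything falls off the work surface, if the arm or the gripper's body presses on something with over 40 N, if the wrist force passes 120 N, or if a joint passes its speed limit or range.

## Robot

A 7-joint arm with a two-finger parallel gripper is mounted at the origin on the work surface. World frame = base frame: x ahead of the robot, y to its left, z up, the work surface at z = 0. Lengths are in m, angles in rad, forces in N, time in s.
With the tool pointing down it reaches from about 0.4 to 0.875 m from the base axis. Payload 6.5 kg.
Tool frame: the origin (TCP) lies at the very end of the fingers, on their centre line; the grasp point (between the pads) lies r.tcp_to_grasp behind it (r.tcp_to_grasp is the distance from the TCP to the grasp point, in m); z points along the fingers, y is the line along which they close (so a half turn about z gives the same grasp; the last joint's range is limited). The gripper opens to 88 mm and grips with 3 to 60 N. Pads are 18 mm wide; open, the fingers measure 123 mm over their backs; the gripper's body (75 mm by 187 mm) begins 45 mm behind the grasp point.
Start: joints at [1.229, 0.536, -0.004, 1.538, 0.003, 1.067, -0.071], TCP at [0.177, -0.625, 0.239] pointing down, gripper open.
Joint ranges: [-2.7, 2.7], [-0.37, 2.16], [-1.27, 1.26], [0.24, 2.4], [-1.31, 4.45], [0.19, 1.91], [-2.76, 2.76]. Speed limits (rad/s): [2.39, 2.39, 3.14, 3.14, 3.14, 3.14, 3.14].

## Interface

Orientations are given as a unit quaternion [x, y, z, w].
In Python, from workcell import r gives the robot as it stands. The module is installed in compiled form; this text tells all that it offers.
- The arm moves only by the tool send_rows, never from a script. Its argument "rows" is a list of rows, each an object of numbers: "grip": the finger opening in mm, from 0 to 88.1; "x", "y", "z": the shift along the tool's x, y, z in mm; "wx", "wy", "wz": the turn, a rotation vector about the tool's x, y, z in degrees. A call has 1 to 10 rows; each row is the pose to reach, as a shift and turn from the pose commanded when the call began, along the tool's axes at that moment; what a row does not reach only later rows make up. A row lasts 1/8 s, in which the tool goes at most 62.5 mm and 10.7 degrees, less where a joint would pass 70% of its speed; a pose out of reach is approached as far as the arm can. A call with a gripper value outside its range is refused whole. The fingers move at their own pace and stop on an object; "squeeze" is the grip in N (left out, the last holds). Time passes only in rows, so rows that repeat a pose let the fingers close. It gives the time, the measured TCP pose, the force, the opening and the grip force at its end, in the units of the state.
- r.state(): the state, without advancing time (a new reading comes with each control period).
- r.snapshot(name): name is "scene" or "top"; returns a dict with "pixels" (480x640x3 uint8, red, green, blue), "camera_matrix" (3x3 intrinsics, pixels), "extrinsics" (4x4, takes a point from camera to world coordinates). Camera axes: x right, y down, z forward; pixel columns grow to the right and rows downward; lengths in m; the calibration is good to about 2 mm. A picture is of the moment at which its call begins. There is no depth.
- r.sign_off(): hands the job in; it is judged then, once.
Trained networks look in the newest picture that a camera, given by its name, has taken for a name from the list of things; names that differ only in an ending like _2 or _b are one class to them, and where a whole thing is asked for, a point or a joint stands for the part that bears it (a point fixed in the world has none). Each returns a list of dicts, best first, with "score" (0 to 1); they miss things now and then, are a little off and sometimes report something else, mostly with a low value. They report only what shows in the picture. A call takes as long as a camera call. They do not tell look-alikes from the thing itself.
- r.outline_of(camera, name): "region" (480x640 bool, what is visible of it) and "position" ([column, row] in pixels, amid what is visible of it).
- r.landmark_of(camera, name): "position" ([column, row] in pixels: a listed point, or the origin of a listed thing).
The state is a dict: "time_s": time; "joints": joint angles; "joint_vel": joint speeds; "tau": joint torques, N m; "ee_pos": TCP position; "orientation": TCP orientation; "wrist_force": force on the tool from outside, world axes, zero at the start; "ft_torque": the same for the moment, N m; "gripper_width": finger opening in m; "gripper_force": force on a finger pad.
Only numpy, scipy, OpenCV 4.12 (cv2) and the standard library are available. Lean on these libraries where they do the work, as an engineer would, in place of code of your own. Each camera call takes 0.05 s, during which the arm holds its last target. There are 200 camera calls.

## Working session

There is one attempt and no reset: what is moved stays moved. The work goes in short steps, Python scripts to look and compute and a tool call to move; the robot and the scene stay as the last step left them, time stands still between calls to the robot, and variables do not carry over. Pictures are saved under pics/ and viewed, at most 14 in all, crops included, and the job is handed in when it is done.

Besides the shell and the picture viewer there is one more tool, called after "Request:" as name(argument=value, ...), one argument or row to a line, values as JSON. send_rows: Moves the arm, as the interface text tells. Its arguments: {"type":"object","properties":{"rows":{"type":"array"},"squeeze":{"type":"number"}},"required":["rows"]}

```bash
mkdir -p pics; ls; cat > h.py <<'E'
import numpy as np, cv2
from workcell import r
from scipy.spatial.transform import Rotation as R
def snap(c,f=None):
    s=r.snapshot(c)
    if f: cv2.imwrite('pics/'+f,s['pixels'][:,:,::-1])
    return s
def w(s,px,z):
    K=np.array(s['camera_matrix']);E=np.array(s['extrinsics'])
    d=E[:3,:3]@np.linalg.inv(K)@np.array([px[0],px[1],1.]);o=E[:3,3]
    return o+d*(z-o[2])/d[2]
def p(s,X):
    K=np.array(s['camera_matrix']);E=np.array(s['extrinsics'])
    c=E[:3,:3].T@(np.array(X)-E[:3,3]);q=K@c;return q[:2]/q[2]
E
python3 - <<'E'
from h import *
np.set_printoptions(precision=3,suppress=True)
for c in ['top','scene']:
    s=snap(c,c+'1.png')
    print(c,s['extrinsics'],s['camera_matrix'][0])
    for n,z in [('bed',0),('seat1',.01),('seat2',.01),('seat3',.01),('sel_grip',.041),('coupon1',0),('pipe_piece',0),('tee_piece',0),('torch',0)]:
        for d in r.landmark_of(c,n)[:5]: print(n,round(d['score'],2),np.round(d['position']),w(s,d['position'],z))
st=r.state();print(st['ee_pos'],st['orientation'],r.tcp_to_grasp,st['wrist_force'],st['time_s'])
E
```

```text
pics
top [[-0.027 -0.995  0.1    0.388]
 [-0.999  0.029  0.019  0.015]
 [-0.021 -0.1   -0.995  1.551]
 [ 0.     0.     0.     1.   ]] [538.406   0.    315.55 ]
bed 0.9 [286. 237.] [0.558 0.13  0.   ]
bed 0.49 [298. 169.] [0.758 0.09  0.   ]
bed 0.47 [211. 252.] [0.521 0.349 0.   ]
seat1 0.7 [322. 237.] [0.556 0.024 0.01 ]
seat1 0.66 [290. 237.] [0.559 0.118 0.01 ]
seat1 0.64 [250. 235.] [0.568 0.231 0.01 ]
seat1 0.5 [211. 253.] [0.517 0.347 0.01 ]
seat1 0.27 [288. 240.] [0.548 0.123 0.01 ]
seat2 0.7 [322. 237.] [0.556 0.024 0.01 ]
seat2 0.66 [290. 237.] [0.559 0.118 0.01 ]
seat2 0.64 [250. 235.] [0.568 0.231 0.01 ]
seat2 0.5 [211. 253.] [0.517 0.347 0.01 ]
seat2 0.27 [288. 240.] [0.548 0.123 0.01 ]
seat3 0.7 [322. 237.] [0.556 0.024 0.01 ]
seat3 0.66 [290. 237.] [0.559 0.118 0.01 ]
seat3 0.64 [250. 235.] [0.568 0.231 0.01 ]
seat3 0.5 [211. 253.] [0.517 0.347 0.01 ]
seat3 0.27 [288. 240.] [0.548 0.123 0.01 ]
sel_grip 0.82 [212. 253.] [0.516 0.336 0.041]
coupon1 0.81 [460. 341.] [ 0.25  -0.358  0.   ]
coupon1 0.68 [473. 266.] [ 0.461 -0.404  0.   ]
coupon1 0.64 [474. 196.] [ 0.664 -0.4
[... 776 characters left out ...]
4 0.224 0.01 ]
seat2 0.71 [329. 277.] [0.548 0.129 0.01 ]
seat3 0.84 [305. 243.] [0.55  0.014 0.01 ]
seat3 0.75 [344. 310.] [0.564 0.224 0.01 ]
seat3 0.71 [329. 277.] [0.548 0.129 0.01 ]
sel_grip 0.67 [392. 333.] [0.515 0.336 0.041]
coupon1 0.92 [263. 138.] [ 0.465 -0.394  0.   ]
coupon1 0.73 [296. 177.] [ 0.457 -0.203  0.   ]
coupon1 0.61 [192. 154.] [ 0.674 -0.434  0.   ]
coupon1 0.57 [326. 124.] [ 0.268 -0.351  0.   ]
coupon1 0.55 [237. 178.] [ 0.6   -0.284  0.   ]
pipe_piece 0.64 [239. 304.] [0.768 0.083 0.   ]
tee_piece 0.94 [199. 236.] [ 0.771 -0.147  0.   ]
torch 0.61 [464. 360.] [0.4   0.454 0.   ]
[ 0.177 -0.625  0.239] [ 0.991  0.137 -0.    -0.   ] 0.0187 [-0.85  -0.166 -0.682] 1.0
```

View pics/top1.png

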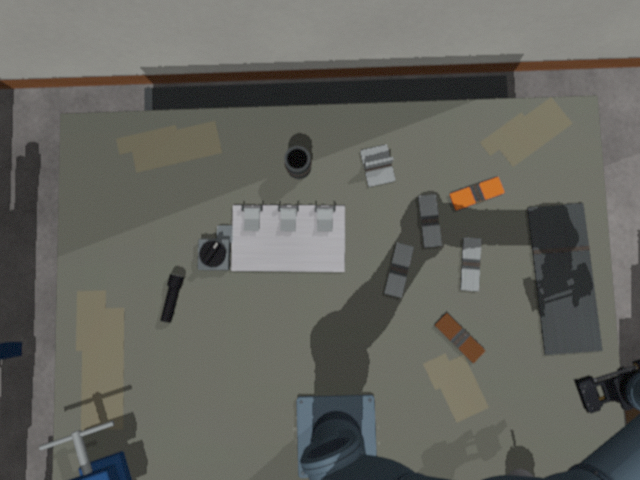

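View pics/scene1.png

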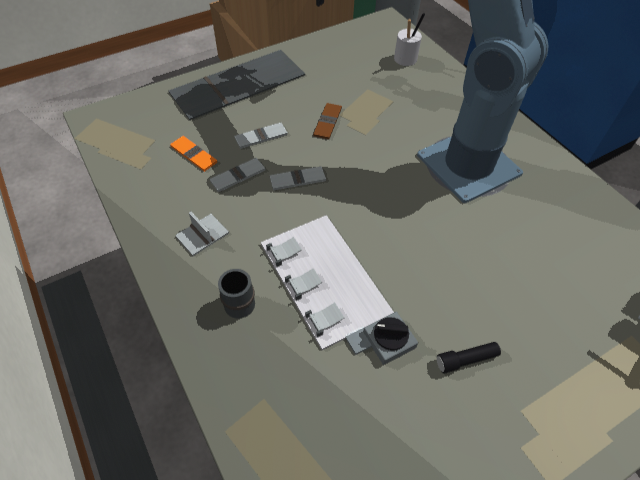

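The top view shows the bed at (288,238), with clips on its far side. The selector is at (212,253), with its white mark toward upper right. There are three grey coupons at (471,265), (430,221) and (399,270), the last two in the arm's shadow. The orange (477,193) and brown (460,337) look-alikes are to be ignored.

```bash
cat >> h.py <<'E'
def rect(s,m,z):
    cs,_=cv2.findContours(m.astype(np.uint8),0,1);c=max(cs,key=cv2.contourArea)[:,0]
    q=np.array([w(s,x,z)[:2] for x in c]);(cx,cy),(a,b),t=cv2.minAreaRect((q*1000).astype(np.float32))
    if a<b: a,b,t=b,a,t+90
    return np.round([cx,cy,a,b,(t+90)%180-90],1)
def coupons(cams=('top','scene'),z=.008):
    for c in cams:
        s=snap(c)
        for d in r.outline_of(c,'coupon1')[:6]:
            m=d['region'];print(c,round(d['score'],2),np.round(d['position']),rect(s,m,z),s['pixels'][m].mean(0).round())
E
python3 - <<'E'
from h import *
np.set_printoptions(precision=4,suppress=True)
coupons()
for c in ['top','scene']:
    s=snap(c)
    for d in r.outline_of(c,'bed')[:1]: print('bed',rect(s,d['region'],.01))
    g=s['pixels'].min(2); o=r.outline_of(c,'bed')[0]['region']
    print('slab',rect(s,(g>150)&o,.01), d['score'])
    for d in r.outline_of(c,'selector')[:1]: print('sel',rect(s,d['region'],.03),d['score'])
# crop enlarge
s=snap('top');a=s['pixels'][190:290,185:355,::-1];b=s['pixels'][185:305,370:500,::-1]
a=cv2.resize(a,None,fx=4.5,fy=4.5,interpolation=3)
cv2.imwrite('pics/crop1.png',a)
E
```

```text
top 0.9 [473. 194.] [ 668.8 -424.7  152.4   51.3  -71.9] [167. 103.  50.]
top 0.88 [430. 220.] [ 593.7 -285.3  146.7   50.     5.8] [81. 83. 83.]
top 0.81 [473. 265.] [ 464.8 -396.   150.2   51.7   -6.1] [121. 124. 124.]
top 0.77 [460. 337.] [ 258.  -353.8  150.1   50.1   43. ] [100.  71.  50.]
top 0.58 [400. 269.] [ 454.4 -191.   153.    53.4  -16.1] [82. 84. 84.]
top 0.53 [211. 252.] [514.3 343.3  72.1  71.8 -64.8] [36. 36. 38.]
scene 0.82 [298. 176.] [ 457.3 -192.4  151.    63.6  -17.1] [83. 86. 86.]
scene 0.78 [238. 175.] [ 596.4 -288.9  151.4   63.9    2.6] [84. 86. 86.]
scene 0.78 [327. 120.] [ 262.5 -356.4  157.4   51.    42.7] [108.  72.  47.]
scene 0.74 [264. 137.] [ 468.1 -397.6  151.5   60.4   -9. ] [128. 132. 132.]
scene 0.61 [194. 154.] [ 671.9 -426.8  155.7   53.   -72.2] [197. 111.  44.]
bed [555.3 172.4 421.9 188.4  88.3]
slab [554.2 123.1 323.1 188.1  88.2] 0.78
sel [512.4 338.2  75.9  75.5 -46. ] 0.63
bed [559.1 168.1 422.4 197.5  88.7]
slab [557.2 119.6 325.2 189.8  87.8] 0.67
sel [512.6 331.9  78.1  74.8  39.4] 0.78
```

View pics/crop1.png

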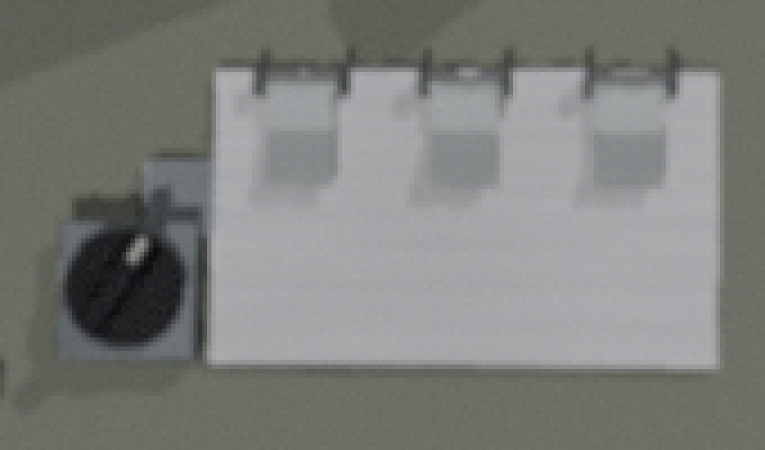

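```bash
cat >> h.py <<'E'
BO=np.array([.556,.1215]);BY=np.radians(-2.0)
def bed(x,y): # mm in bed -> world m
    c,s=np.cos(BY),np.sin(BY);return BO+np.array([c*x-s*y,s*x+c*y])/1000
def go(xy,z,yaw):
    st=r.state();M=R.from_quat(st['orientation']);T=np.array([*xy,z])
    G=R.from_euler('z',yaw,degrees=True)*R.from_euler('x',180,degrees=True)
    print('shift',np.round(M.inv().apply(T-st['ee_pos'])*1000,1),'rot',np.round((M.inv()*G).as_rotvec(degrees=True),1))
def stp():
    st=r.state();print(round(st['time_s'],2),np.round(st['ee_pos'],4),'yaw',np.round(np.degrees(np.arctan2(*R.from_quat(st['orientation']).as_matrix()[[1,0],0])),1),'F',np.round(st['wrist_force'],1),'w',st['gripper_width'],st['gripper_force'],np.round(st['joints'],2))
E
python3 - <<'E'
from h import *
stp(); k=bed(-50,212);print(k)
go([.5,-.25],.25,60); go(k,.13,143.6)
E
```

```text
1.65 [ 0.177  -0.6254  0.2387] yaw 15.8 F [-2.   0.5 -0.1] w 0.08807679133668524 0.0 [ 1.23  0.54 -0.    1.54  0.    1.07 -0.07]
[0.51342915 0.33511583]
shift [ 413.  -273.3  -11.3] rot [  0.    0.  -44.2]
shift [ 585.3 -832.6  108.7] rot [  -0.     0.  -127.8]
```

Request:
send_rows(
  rows=[
    {"x": 60, "y": -20, "z": -10, "wz": -8},
    {"x": 120, "y": -50, "z": -10, "wz": -16},
    {"x": 200, "y": -100, "z": -10, "wz": -24},
    {"x": 260, "y": -140, "z": -10, "wz": -32},
    {"x": 310, "y": -180, "z": -10, "wz": -40},
    {"x": 360, "y": -220, "z": -10, "wz": -48},
    {"x": 400, "y": -260, "z": -10, "wz": -56},
    {"x": 430, "y": -310, "z": -10, "wz": -64},
    {"x": 450, "y": -365, "z": -10, "wz": -72},
    {"x": 470, "y": -420, "z": -10, "wz": -80},
  ],
)

```text
invalid input at $.rows[0]: expected keys grip, x, y, z, wx, wy, wz
```

```bash
python3 - <<'E'
from h import *
stp(); k=bed(-50,212)
go(k,.12,143.6)
E
```

```text
1.65 [ 0.177  -0.6254  0.2387] yaw 15.8 F [-2.   0.5 -0.1] w 0.08807679133668524 0.0 [ 1.23  0.54 -0.    1.54  0.    1.07 -0.07]
shift [ 585.3 -832.6  118.7] rot [  -0.     0.  -127.8]
```

Request:
send_rows(
  rows=[
    {"grip": 60, "x": 200, "y": -100, "z": -10, "wx": 0, "wy": 0, "wz": -30},
    {"grip": 60, "x": 200, "y": -100, "z": -10, "wx": 0, "wy": 0, "wz": -30},
    {"grip": 60, "x": 200, "y": -100, "z": -10, "wx": 0, "wy": 0, "wz": -30},
    {"grip": 60, "x": 410, "y": -270, "z": -10, "wx": 0, "wy": 0, "wz": -60},
    {"grip": 60, "x": 410, "y": -270, "z": -10, "wx": 0, "wy": 0, "wz": -60},
    {"grip": 60, "x": 410, "y": -270, "z": -10, "wx": 0, "wy": 0, "wz": -60},
    {"grip": 60, "x": 585, "y": -833, "z": 10, "wx": 0, "wy": 0, "wz": -128},
    {"grip": 60, "x": 585, "y": -833, "z": 10, "wx": 0, "wy": 0, "wz": -128},
    {"grip": 60, "x": 585, "y": -833, "z": 10, "wx": 0, "wy": 0, "wz": -128},
    {"grip": 60, "x": 585, "y": -833, "z": 10, "wx": 0, "wy": 0, "wz": -128},
  ],
)

```text
time_s: 2.9
ee_pos: [0.4585, -0.0991, 0.2414]
orientation: [0.507, 0.862, -0.0, 0.001]
wrist_force: [1.1, -0.8, -0.3]
gripper_width: 0.06
gripper_force: 0.0
```

```bash
python3 - <<'E'
from h import *
stp(); k=bed(-50,212)
go(k,.12,143.6)
E
```

```text
2.9 [ 0.4585 -0.0991  0.2414] yaw 119.1 F [ 1.1 -0.8 -0.3] w 0.060015164038636624 0.0 [ 0.64  0.28 -0.61  1.97  0.2   0.95  0.44]
shift [352.8 259.1 121.2] rot [  0.    0.1 -24.5]
```

Request:
send_rows(
  rows=[
    {"grip": 60, "x": 353, "y": 259, "z": 20, "wx": 0, "wy": 0, "wz": -24.5},
    {"grip": 60, "x": 353, "y": 259, "z": 40, "wx": 0, "wy": 0, "wz": -24.5},
    {"grip": 60, "x": 353, "y": 259, "z": 60, "wx": 0, "wy": 0, "wz": -24.5},
    {"grip": 60, "x": 353, "y": 259, "z": 100, "wx": 0, "wy": 0, "wz": -24.5},
    {"grip": 60, "x": 353, "y": 259, "z": 120, "wx": 0, "wy": 0, "wz": -24.5},
    {"grip": 60, "x": 353, "y": 259, "z": 120, "wx": 0, "wy": 0, "wz": -24.5},
    {"grip": 60, "x": 353, "y": 259, "z": 120, "wx": 0, "wy": 0, "wz": -24.5},
    {"grip": 60, "x": 353, "y": 259, "z": 120, "wx": 0, "wy": 0, "wz": -24.5},
    {"grip": 60, "x": 353, "y": 259, "z": 120, "wx": 0, "wy": 0, "wz": -24.5},
    {"grip": 60, "x": 353, "y": 259, "z": 120, "wx": 0, "wy": 0, "wz": -24.5},
  ],
)

```text
time_s: 4.15
ee_pos: [0.5164, 0.331, 0.1216]
orientation: [0.316, 0.949, -0.001, 0.001]
wrist_force: [1.1, 0.4, 0.2]
gripper_width: 0.0596
gripper_force: 0.0
```

```bash
python3 - <<'E'
from h import *
stp(); k=bed(-50,212)
go(k,.046,143.6)
E
```

```text
4.15 [0.5164 0.331  0.1216] yaw 143.1 F [1.1 0.4 0.2] w 0.05960563817220494 0.0 [-0.2   0.71 -0.64  1.7   0.52  0.91 -0.12]
shift [ 5.   1.5 75.6] rot [-0.   0.1 -0.5]
```

Request:
send_rows(
  rows=[
    {"grip": 60, "x": 5, "y": 1.5, "z": 35, "wx": 0, "wy": 0, "wz": -0.5},
    {"grip": 60, "x": 5, "y": 1.5, "z": 75, "wx": 0, "wy": 0, "wz": -0.5},
    {"grip": 60, "x": 5, "y": 1.5, "z": 75, "wx": 0, "wy": 0, "wz": -0.5},
    {"grip": 10, "x": 5, "y": 1.5, "z": 75, "wx": 0, "wy": 0, "wz": -0.5},
    {"grip": 10, "x": 5, "y": 1.5, "z": 75, "wx": 0, "wy": 0, "wz": -0.5},
    {"grip": 10, "x": 5, "y": 1.5, "z": 75, "wx": 0, "wy": 0, "wz": -0.5},
    {"grip": 10, "x": 5, "y": 1.5, "z": 75, "wx": 0, "wy": 0, "wz": -0.5},
    {"grip": 10, "x": 5, "y": 1.5, "z": 75, "wx": 0, "wy": 0, "wz": -0.5},
  ],
  squeeze=35,
)

```text
time_s: 5.15
ee_pos: [0.5124, 0.3374, 0.0463]
orientation: [0.311, 0.95, -0.0, 0.0]
wrist_force: [-0.9, -1.8, 3.3]
gripper_width: 0.0155
gripper_force: 35.0
```

```bash
python3 - <<'E'
from h import *
stp()
E
```

```text
5.15 [0.5124 0.3374 0.0463] yaw 143.8 F [-0.9 -1.8  3.3] w 0.015520105698702656 35.00045383349061 [-0.25  0.81 -0.58  1.72  0.6   0.79 -0.18]
```

Gripped. Push down 9 mm, then see.

Request:
send_rows(
  rows=[
    {"grip": 10, "x": 0, "y": 0, "z": 5, "wx": 0, "wy": 0, "wz": 0},
    {"grip": 10, "x": 0, "y": 0, "z": 9, "wx": 0, "wy": 0, "wz": 0},
    {"grip": 10, "x": 0, "y": 0, "z": 9, "wx": 0, "wy": 0, "wz": 0},
  ],
)

```text
time_s: 5.52
ee_pos: [0.5124, 0.3374, 0.0382]
orientation: [0.311, 0.95, -0.0, 0.0]
wrist_force: [-3.6, -4.0, 12.0]
gripper_width: 0.0156
gripper_force: 35.0
```

Request:
send_rows(
  rows=[
    {"grip": 10, "x": 0, "y": 0, "z": 0, "wx": 0, "wy": 0, "wz": -10},
    {"grip": 10, "x": 0, "y": 0, "z": 0, "wx": 0, "wy": 0, "wz": -20},
    {"grip": 10, "x": 0, "y": 0, "z": 0, "wx": 0, "wy": 0, "wz": -30},
    {"grip": 10, "x": 0, "y": 0, "z": 0, "wx": 0, "wy": 0, "wz": -40},
    {"grip": 10, "x": 0, "y": 0, "z": 0, "wx": 0, "wy": 0, "wz": -50},
    {"grip": 10, "x": 0, "y": 0, "z": 0, "wx": 0, "wy": 0, "wz": -60},
    {"grip": 10, "x": 0, "y": 0, "z": 0, "wx": 0, "wy": 0, "wz": -70},
    {"grip": 10, "x": 0, "y": 0, "z": 0, "wx": 0, "wy": 0, "wz": -70},
    {"grip": 10, "x": 0, "y": 0, "z": 0, "wx": 0, "wy": 0, "wz": -70},
  ],
)

```text
time_s: 6.65
ee_pos: [0.5123, 0.3344, 0.0381]
orientation: [-0.289, 0.957, -0.003, -0.001]
wrist_force: [-5.6, -11.7, 20.8]
gripper_width: 0.0154
gripper_force: 35.0
```

```bash
python3 - <<'E'
from h import *
stp();print(r.state()['ft_torque'])
E
```

```text
6.65 [0.5123 0.3344 0.0381] yaw -146.4 F [ -5.6 -11.7  20.8] w 0.01540599116634396 35.00362744554877 [-0.09  0.92 -0.83  1.71  0.84  0.91  0.87]
[-2.3407664   1.04050324 -0.3069809 ]
```

Request:
send_rows(
  rows=[
    {"grip": 10, "x": 0, "y": 0, "z": -4, "wx": 0, "wy": 0, "wz": 0},
    {"grip": 10, "x": 0, "y": 0, "z": -8.5, "wx": 0, "wy": 0, "wz": 0},
    {"grip": 10, "x": 0, "y": 0, "z": -8.5, "wx": 0, "wy": 0, "wz": 0},
    {"grip": 60, "x": 0, "y": 0, "z": -8.5, "wx": 0, "wy": 0, "wz": 0},
    {"grip": 60, "x": 0, "y": 0, "z": -8.5, "wx": 0, "wy": 0, "wz": 0},
    {"grip": 60, "x": 0, "y": 0, "z": -60, "wx": 0, "wy": 0, "wz": 0},
    {"grip": 60, "x": 0, "y": 0, "z": -110, "wx": 0, "wy": 0, "wz": 0},
    {"grip": 60, "x": 0, "y": 0, "z": -130, "wx": 0, "wy": 0, "wz": 0},
  ],
)

```text
time_s: 7.65
ee_pos: [0.513, 0.339, 0.17]
orientation: [-0.291, 0.957, 0.001, 0.002]
wrist_force: [0.5, 0.7, -1.2]
gripper_width: 0.0598
gripper_force: 0.0
```

```bash
python3 - <<'E'
from h import *
stp()
snap('scene','scene2.png');coupons()
print(r.landmark_of('scene','sel_grip')[:1])
s=snap('scene');a=cv2.resize(s['pixels'][270:390,300:480,::-1],None,fx=4,fy=4,interpolation=3);cv2.imwrite('pics/crop2.png',a)
go([.5,.05],.2,178)
E
```

```text
7.65 [0.513 0.339 0.17 ] yaw -146.2 F [ 0.5  0.7 -1.2] w 0.05977338681272375 0.0 [-0.02  0.76 -0.96  1.66  0.69  1.09  0.98]
top 0.93 [459. 339.] [ 257.2 -353.   149.9   52.2   42.9] [104.  75.  53.]
top 0.87 [398. 268.] [ 454.5 -190.6  152.9   54.   -15.7] [136. 139. 139.]
top 0.85 [476. 194.] [ 668.4 -425.3  153.8   52.1  -72. ] [174. 109.  55.]
top 0.83 [472. 263.] [ 466.6 -396.5  153.2   52.9   -6.4] [134. 137. 137.]
top 0.75 [431. 221.] [ 591.7 -286.9  153.3   55.     3.6] [134. 137. 137.]
scene 0.94 [296. 176.] [ 457.6 -193.2  151.6   61.8  -14.3] [154. 159. 159.]
scene 0.76 [237. 177.] [ 596.4 -286.5  150.1   57.7    4.8] [157. 162. 162.]
scene 0.61 [328. 124.] [ 262.4 -355.4  165.9   54.5   44. ] [116.  80.  53.]
scene 0.58 [258. 137.] [ 469.1 -398.8  151.3   62.2   -5.1] [153. 157. 157.]
[{'position': [391.6, 330.9], 'score': 0.94}]
shift [ 169.2 -231.8  -34.3] rot [-0.1 -0.2 35.8]
```

View pics/crop2.png

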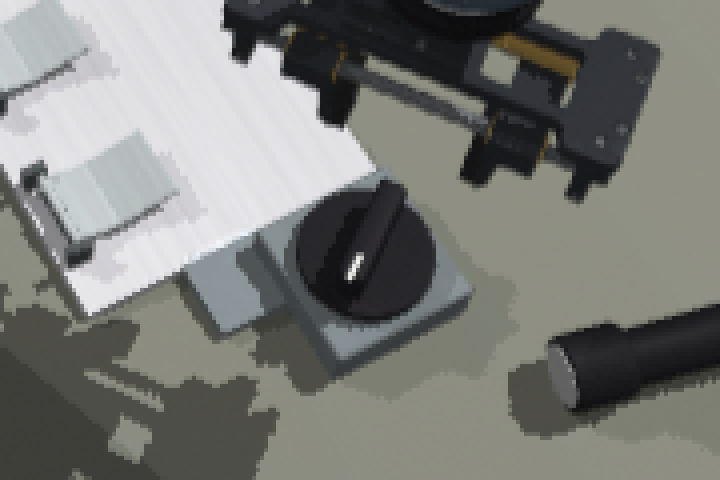

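The selector is at release (bar turned, flange up). Next is the nearest coupon at (456,-192).

```bash
python3 - <<'E'
from h import *
go([.427,-.184],.12,164.5)
E
```

```text
shift [ 359.8 -385.7   46.2] rot [-0.1 -0.2 49.3]
```

Request:
send_rows(
  rows=[
    {"grip": 80, "x": 360, "y": -386, "z": 0, "wx": 0, "wy": 0, "wz": 49},
    {"grip": 80, "x": 360, "y": -386, "z": 0, "wx": 0, "wy": 0, "wz": 49},
    {"grip": 80, "x": 360, "y": -386, "z": 0, "wx": 0, "wy": 0, "wz": 49},
    {"grip": 80, "x": 360, "y": -386, "z": 0, "wx": 0, "wy": 0, "wz": 49},
    {"grip": 80, "x": 360, "y": -386, "z": 0, "wx": 0, "wy": 0, "wz": 49},
    {"grip": 80, "x": 360, "y": -386, "z": 0, "wx": 0, "wy": 0, "wz": 49},
    {"grip": 80, "x": 360, "y": -386, "z": 46, "wx": 0, "wy": 0, "wz": 49},
    {"grip": 80, "x": 360, "y": -386, "z": 46, "wx": 0, "wy": 0, "wz": 49},
    {"grip": 80, "x": 360, "y": -386, "z": 46, "wx": 0, "wy": 0, "wz": 49},
    {"grip": 80, "x": 360, "y": -386, "z": 46, "wx": 0, "wy": 0, "wz": 49},
  ],
)

```text
time_s: 9.25
ee_pos: [0.4258, -0.1859, 0.1194]
orientation: [0.135, 0.991, 0.0, -0.002]
wrist_force: [0.5, 1.5, 0.4]
gripper_width: 0.0803
gripper_force: 0.0
```

```bash
python3 - <<'E'
from h import *
stp();go([.427,-.184],.003,164.5)
E
```

```text
9.25 [ 0.4258 -0.1859  0.1194] yaw 164.5 F [0.5 1.5 0.4] w 0.08027761883559886 0.0 [ 0.94  0.54 -0.77  2.07  0.55  0.75  1.12]
shift [ -1.    2.1 116.4] rot [ 0.  -0.2 -0. ]
```

Request:
send_rows(
  rows=[
    {"grip": 80, "x": -1, "y": 2, "z": 50, "wx": 0, "wy": 0, "wz": 0},
    {"grip": 80, "x": -1, "y": 2, "z": 100, "wx": 0, "wy": 0, "wz": 0},
    {"grip": 80, "x": -1, "y": 2, "z": 116, "wx": 0, "wy": 0, "wz": 0},
    {"grip": 80, "x": -1, "y": 2, "z": 116, "wx": 0, "wy": 0, "wz": 0},
    {"grip": 40, "x": -1, "y": 2, "z": 116, "wx": 0, "wy": 0, "wz": 0},
    {"grip": 40, "x": -1, "y": 2, "z": 116, "wx": 0, "wy": 0, "wz": 0},
    {"grip": 40, "x": -1, "y": 2, "z": 116, "wx": 0, "wy": 0, "wz": 0},
    {"grip": 40, "x": -1, "y": 2, "z": 116, "wx": 0, "wy": 0, "wz": 0},
    {"grip": 40, "x": -1, "y": 2, "z": 80, "wx": 0, "wy": 0, "wz": 0},
    {"grip": 40, "x": -1, "y": 2, "z": 70, "wx": 0, "wy": 0, "wz": 0},
  ],
  squeeze=45,
)

```text
time_s: 10.5
ee_pos: [0.4297, -0.1821, 0.0521]
orientation: [0.133, 0.991, -0.0, 0.001]
wrist_force: [1.3, 0.0, -4.6]
gripper_width: 0.0489
gripper_force: 44.9
```

```bash
python3 - <<'E'
from h import *
stp();print(bed(-105,105));go(bed(-105,105),.06,178)
E
```

```text
10.5 [ 0.4297 -0.1821  0.0521] yaw 164.8 F [ 1.3  0.  -4.6] w 0.0488619646354579 44.90322411060333 [ 0.84  0.65 -0.66  2.1   0.69  0.62  0.99]
[0.45472841 0.23010048]
shift [ 84.2 404.2  -8. ] rot [ -0.    0.1 -13.2]
```

Request:
send_rows(
  rows=[
    {"grip": 40, "x": 84, "y": 404, "z": -28, "wx": 0, "wy": 0, "wz": -13.2},
    {"grip": 40, "x": 84, "y": 404, "z": -28, "wx": 0, "wy": 0, "wz": -13.2},
    {"grip": 40, "x": 84, "y": 404, "z": -28, "wx": 0, "wy": 0, "wz": -13.2},
    {"grip": 40, "x": 84, "y": 404, "z": -28, "wx": 0, "wy": 0, "wz": -13.2},
    {"grip": 40, "x": 84, "y": 404, "z": -28, "wx": 0, "wy": 0, "wz": -13.2},
    {"grip": 40, "x": 84, "y": 404, "z": -28, "wx": 0, "wy": 0, "wz": -13.2},
    {"grip": 40, "x": 84, "y": 404, "z": -28, "wx": 0, "wy": 0, "wz": -13.2},
    {"grip": 40, "x": 84, "y": 404, "z": -28, "wx": 0, "wy": 0, "wz": -13.2},
    {"grip": 40, "x": 84, "y": 404, "z": -28, "wx": 0, "wy": 0, "wz": -13.2},
    {"grip": 40, "x": 84, "y": 404, "z": -28, "wx": 0, "wy": 0, "wz": -13.2},
  ],
)

```text
time_s: 11.75
ee_pos: [0.4541, 0.2281, 0.0784]
orientation: [0.019, 1.0, -0.001, -0.0]
wrist_force: [0.3, 1.4, -5.2]
gripper_width: 0.0489
gripper_force: 44.9
```

```bash
python3 - <<'E'
from h import *
stp();go(bed(-105,105),.014,178)
s=snap('scene','s3.png');print(rect(s,r.outline_of('scene','bed')[0]['region'],.01))
for d in r.outline_of('scene','coupon1')[:5]: print(round(d['score'],2),np.round(d['position']),rect(s,d['region'],.085))
cv2.imwrite('pics/crop3.png',cv2.resize(s['pixels'][200:350,250:450,::-1],None,fx=4,fy=4,interpolation=3))
E
```

```text
11.75 [0.4541 0.2281 0.0784] yaw 177.9 F [ 0.3  1.4 -5.2] w 0.04890518983816453 44.9029541015625 [ 0.03  0.68 -0.76  1.98  0.68  0.76  0.39]
shift [-0.6  2.1 64.4] rot [-0.1 -0.1 -0.1]
[ 767.2 -158.5  121.9  111.   -78.8]
0.96 [327. 125.] [ 311.5 -279.1  150.7   51.6   44.6]
0.95 [238. 176.] [ 619.  -218.2  140.9   56.3    3.3]
0.94 [363. 282.] [506.1 226.4 110.8  55.   -4.3]
0.66 [260. 139.] [ 501.2 -318.8  140.8   56.    -6.1]
0.64 [195. 156.] [ 689.2 -345.8  148.6   53.2  -71.4]
```

View pics/crop3.png

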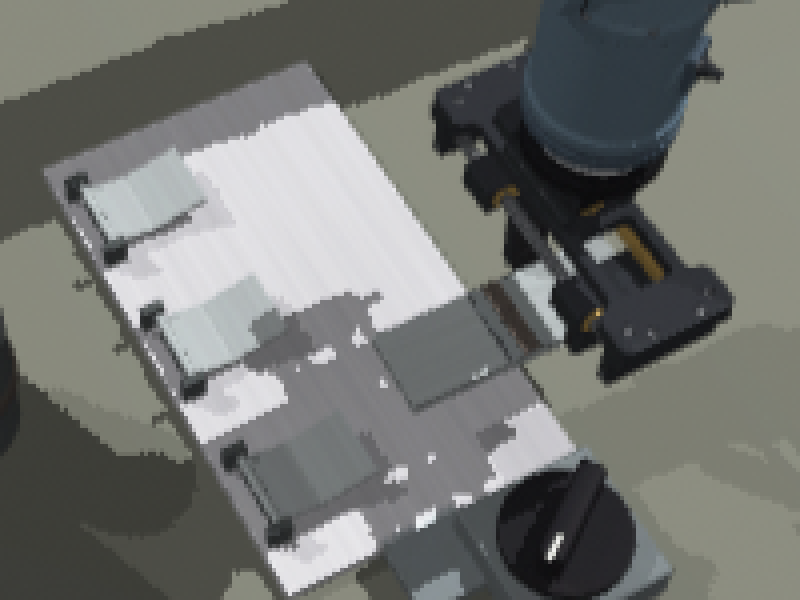

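The coupon is held level, facing lane 3 with its weld up, front edge at crop (377,342)–(415,410). Lowering it onto the slab.

Request:
send_rows(
  rows=[
    {"grip": 40, "x": 0, "y": 2, "z": 40, "wx": 0, "wy": 0, "wz": 0},
    {"grip": 40, "x": 0, "y": 2, "z": 58, "wx": 0, "wy": 0, "wz": 0},
    {"grip": 40, "x": 0, "y": 2, "z": 64, "wx": 0, "wy": 0, "wz": 0},
    {"grip": 40, "x": 0, "y": 2, "z": 65, "wx": 0, "wy": 0, "wz": 0},
  ],
)

```text
time_s: 12.4
ee_pos: [0.4533, 0.231, 0.0151]
orientation: [0.018, 1.0, -0.002, -0.001]
wrist_force: [-7.9, -5.5, 17.7]
gripper_width: 0.0491
gripper_force: 45.0
```

```bash
python3 - <<'E'
from h import *
stp();go(bed(-105,105),.014,178)
s=snap('top')
for c in ['top','scene']:
  s=snap(c)
  for d in r.outline_of(c,'coupon1'):
    q=rect(s,d['region'],.02)
    if q[1]>100: print(c,q)
E
```

```text
12.4 [0.4533 0.231  0.0151] yaw 178.0 F [-7.9 -5.5 17.7] w 0.0491368490405074 45.033119916915894 [-0.05  0.78 -0.66  1.99  0.8   0.65  0.3 ]
shift [-1.5 -0.9  1.1] rot [-0.2 -0.1 -0. ]
top [530.7 227.3  52.2  48.9  -1. ]
```

Request:
send_rows(
  rows=[
    {"grip": 40, "x": -8, "y": 0, "z": -1, "wx": 0, "wy": 0, "wz": 0},
    {"grip": 40, "x": -18, "y": 0, "z": -1, "wx": 0, "wy": 0, "wz": 0},
    {"grip": 40, "x": -28, "y": 0, "z": -1, "wx": 0, "wy": 0, "wz": 0},
    {"grip": 40, "x": -38, "y": 0, "z": -1, "wx": 0, "wy": 0, "wz": 0},
    {"grip": 40, "x": -46, "y": 0, "z": -1, "wx": 0, "wy": 0, "wz": 0},
    {"grip": 40, "x": -54, "y": 0, "z": -1, "wx": 0, "wy": 0, "wz": 0},
    {"grip": 40, "x": -62, "y": 0, "z": -1, "wx": 0, "wy": 0, "wz": 0},
    {"grip": 40, "x": -66, "y": 0, "z": -1, "wx": 0, "wy": 0, "wz": 0},
  ],
)

```text
time_s: 13.65
ee_pos: [0.518, 0.2309, 0.0157]
orientation: [0.017, 1.0, 0.0, -0.002]
wrist_force: [-12.6, 0.2, 12.9]
gripper_width: 0.0486
gripper_force: 45.0
```

```bash
python3 - <<'E'
from h import *
stp();go(bed(-29,105),.014,178)
for c in ['top','scene']:
  s=snap(c,c+'4.png')
  for d in r.outline_of(c,'coupon1'):
    q=rect(s,d['region'],.02)
    if q[1]>100: print(c,q)
  if c=='scene': cv2.imwrite('pics/crop4.png',cv2.resize(s['pixels'][220:370,250:450,::-1],None,fx=4,fy=4,interpolation=3))
E
```

```text
13.65 [0.518  0.2309 0.0157] yaw 178.0 F [-12.6   0.2  12.9] w 0.048646040674708776 45.001351833343506 [-0.    0.85 -0.68  1.84  0.76  0.74  0.43]
shift [-12.8  -3.    1.7] rot [-0.  -0.2  0. ]
scene [571.1 228.2 103.1  53.9  -2.5]
```

View pics/crop4.png

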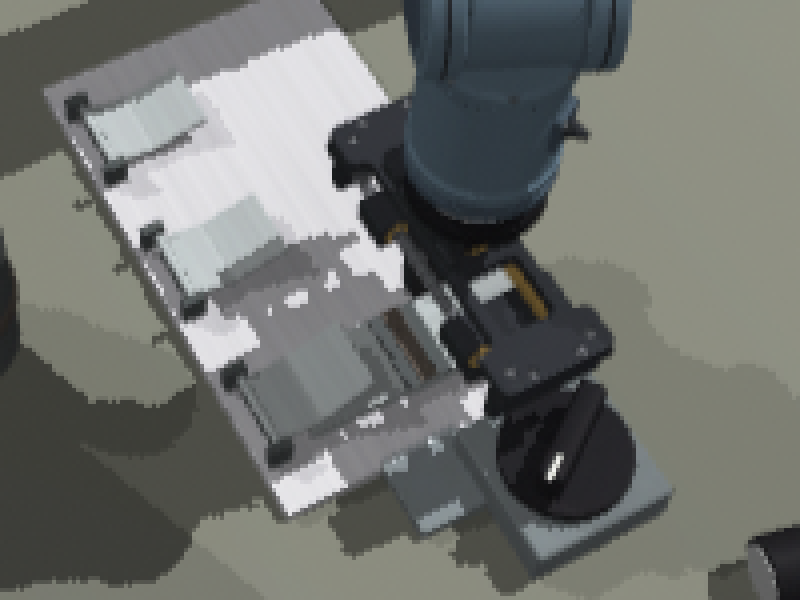

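Request:
send_rows(
  rows=[
    {"grip": 40, "x": -4, "y": -1, "z": 0, "wx": 0, "wy": 0, "wz": 0},
    {"grip": 40, "x": -8, "y": -2, "z": 0, "wx": 0, "wy": 0, "wz": 0},
    {"grip": 40, "x": -12, "y": -3, "z": 0, "wx": 0, "wy": 0, "wz": 0},
  ],
)

```text
time_s: 14.22
ee_pos: [0.5303, 0.2283, 0.0158]
orientation: [0.017, 1.0, 0.001, -0.002]
wrist_force: [-9.0, 2.4, 8.2]
gripper_width: 0.0488
gripper_force: 45.0
```

Request:
send_rows(
  rows=[
    {"grip": 40, "x": -2, "y": 0, "z": 0, "wx": 0, "wy": 0, "wz": 0},
    {"grip": 40, "x": -4, "y": 0, "z": 0, "wx": 0, "wy": 0, "wz": 0},
  ],
)

```text
time_s: 14.48
ee_pos: [0.5334, 0.2278, 0.0157]
orientation: [0.017, 1.0, 0.0, -0.002]
wrist_force: [-14.9, 1.4, 14.2]
gripper_width: 0.0489
gripper_force: 45.0
```

```bash
cat >> h.py <<'E'
def inbed():
    e=r.state()['ee_pos'][:2]-BO;c,s=np.cos(BY),np.sin(BY);print('bedpos',np.round(1000*np.array([c*e[0]+s*e[1],-s*e[0]+c*e[1]]),1))
E
python3 - <<'E'
from h import *
stp();inbed()
E
```

```text
14.47 [0.5334 0.2278 0.0157] yaw 178.0 F [-14.9   1.4  14.2] w 0.04886761164594716 44.98364567756653 [ 0.01  0.86 -0.68  1.8   0.76  0.76  0.46]
bedpos [-26.3 105.4]
```

Request:
send_rows(
  rows=[
    {"grip": 40, "x": -2, "y": 0, "z": 0, "wx": 0, "wy": 0, "wz": 0},
    {"grip": 40, "x": -3, "y": 0, "z": 0, "wx": 0, "wy": 0, "wz": 0},
  ],
)

```text
time_s: 14.72
ee_pos: [0.5335, 0.2278, 0.0157]
orientation: [0.017, 1.0, -0.0, -0.005]
wrist_force: [-22.1, 0.1, 21.2]
gripper_width: 0.0489
gripper_force: 45.0
```

Request:
send_rows(
  rows=[
    {"grip": 40, "x": -2, "y": 0, "z": 0, "wx": 0, "wy": 0, "wz": 0},
    {"grip": 40, "x": -2, "y": 0, "z": 0, "wx": 0, "wy": 0, "wz": 0},
  ],
)

```text
time_s: 14.98
ee_pos: [0.5336, 0.2278, 0.0156]
orientation: [0.016, 1.0, -0.001, -0.006]
wrist_force: [-25.0, -1.4, 23.6]
gripper_width: 0.0489
gripper_force: 45.0
```

Request:
send_rows(
  rows=[
    {"grip": 64, "x": 0, "y": 0, "z": 0, "wx": 0, "wy": 0, "wz": 0},
    {"grip": 64, "x": 0, "y": 0, "z": -1, "wx": 0, "wy": 0, "wz": 0},
    {"grip": 64, "x": 0, "y": 0, "z": -5, "wx": 0, "wy": 0, "wz": 0},
    {"grip": 64, "x": 0, "y": 0, "z": -40, "wx": 0, "wy": 0, "wz": 0},
    {"grip": 64, "x": 0, "y": 0, "z": -90, "wx": 0, "wy": 0, "wz": 0},
    {"grip": 64, "x": 0, "y": 0, "z": -130, "wx": 0, "wy": 0, "wz": 0},
    {"grip": 80, "x": 80, "y": -150, "z": -130, "wx": 0, "wy": 0, "wz": 0},
    {"grip": 80, "x": 80, "y": -150, "z": -130, "wx": 0, "wy": 0, "wz": 0},
    {"grip": 80, "x": 80, "y": -150, "z": -130, "wx": 0, "wy": 0, "wz": 0},
    {"grip": 80, "x": 80, "y": -150, "z": -130, "wx": 0, "wy": 0, "wz": 0},
  ],
)

```text
time_s: 16.23
ee_pos: [0.455, 0.0749, 0.145]
orientation: [0.02, 1.0, -0.002, -0.0]
wrist_force: [-0.5, 1.2, -0.6]
gripper_width: 0.0799
gripper_force: 0.0
```

```bash
python3 - <<'E'
from h import *
stp();coupons()
s=snap('scene');cv2.imwrite('pics/crop5.png',cv2.resize(s['pixels'][220:370,250:450,::-1],None,fx=4,fy=4,interpolation=3))
E
```

```text
16.23 [0.455  0.0749 0.145 ] yaw 177.7 F [-0.5  1.2 -0.6] w 0.07985801557636858 0.0 [ 0.45  0.51 -0.87  2.06  0.55  0.81  0.77]
top 0.9 [472. 194.] [ 668.1 -424.8  156.2   55.   -72.3] [174. 110.  57.]
top 0.88 [461. 339.] [ 258.7 -353.2  153.1   52.6   44.6] [105.  76.  54.]
top 0.82 [431. 221.] [ 592.1 -285.8  151.7   53.5    3.6] [136. 139. 139.]
top 0.69 [253. 245.] [558.4 227.3 152.7  54.2  -3.8] [134. 136. 137.]
top 0.69 [469. 264.] [ 464.9 -396.9  150.2   53.8   -6.1] [136. 139. 139.]
top 0.43 [211. 254.] [515.  343.6  75.4  69.6  -0.6] [35. 35. 37.]
scene 0.97 [356. 303.] [543.3 222.  118.2  51.3  -2.6] [148. 153. 152.]
scene 0.91 [260. 137.] [ 468.7 -398.2  149.5   61.8   -7.4] [147. 152. 152.]
scene 0.67 [193. 154.] [ 672.2 -427.   157.4   58.8  -73. ] [202. 118.  49.]
scene 0.6 [240. 177.] [ 596.5 -286.7  149.2   57.7    5.2] [151. 156. 156.]
scene 0.21 [393. 332.] [504.4 324.5  80.1  79.7 -13.5] [37. 37. 40.]
```

View pics/crop5.png

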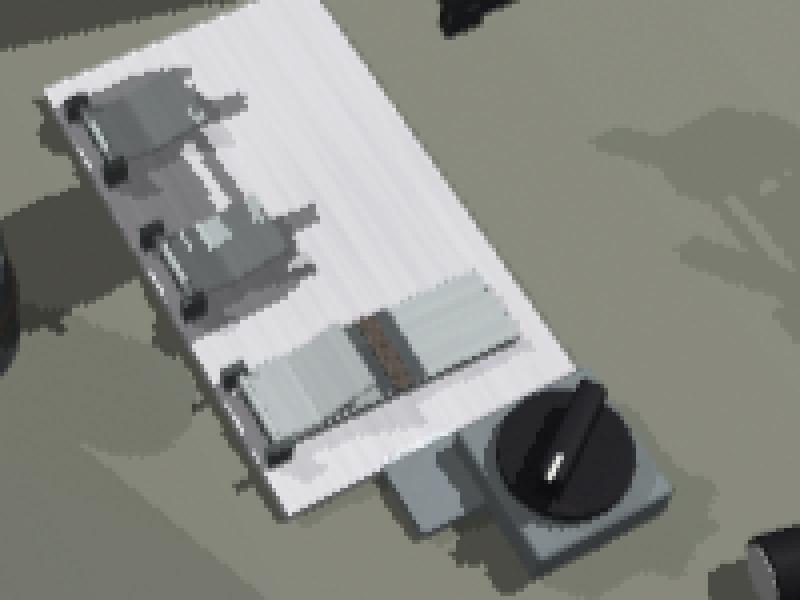

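Coupon 1 is home in lane 3 under the clip; its rear edge sits about 20 mm inside the slab edge, as expected. The next one is at (594,-286).

```bash
python3 - <<'E'
from h import *
go([.564,-.289],.1,184.3)
E
```

```text
shift [-119.6 -365.5   45.1] rot [ 0.1  0.1 -6.2]
```

Request:
send_rows(
  rows=[
    {"grip": 80, "x": -120, "y": -366, "z": 0, "wx": 0, "wy": 0, "wz": -6.5},
    {"grip": 80, "x": -120, "y": -366, "z": 0, "wx": 0, "wy": 0, "wz": -6.5},
    {"grip": 80, "x": -120, "y": -366, "z": 0, "wx": 0, "wy": 0, "wz": -6.5},
    {"grip": 80, "x": -120, "y": -366, "z": 0, "wx": 0, "wy": 0, "wz": -6.5},
    {"grip": 80, "x": -120, "y": -366, "z": 10, "wx": 0, "wy": 0, "wz": -6.5},
    {"grip": 80, "x": -120, "y": -366, "z": 30, "wx": 0, "wy": 0, "wz": -6.5},
    {"grip": 80, "x": -120, "y": -366, "z": 45, "wx": 0, "wy": 0, "wz": -6.5},
    {"grip": 80, "x": -120, "y": -366, "z": 45, "wx": 0, "wy": 0, "wz": -6.5},
    {"grip": 80, "x": -120, "y": -366, "z": 45, "wx": 0, "wy": 0, "wz": -6.5},
    {"grip": 80, "x": -120, "y": -366, "z": 45, "wx": 0, "wy": 0, "wz": -6.5},
  ],
)

```text
time_s: 17.73
ee_pos: [0.5637, -0.2891, 0.1012]
orientation: [-0.041, 0.999, 0.0, 0.001]
wrist_force: [-0.1, -0.4, 0.6]
gripper_width: 0.0804
gripper_force: 0.0
```

```bash
python3 - <<'E'
from h import *
stp();go([.564,-.289],.004,184.3)
E
```

```text
17.73 [ 0.5637 -0.2891  0.1012] yaw -175.4 F [-0.1 -0.4  0.6] w 0.08044186846943108 0.0 [ 0.91  0.81 -0.77  1.64  0.66  0.96  1.56]
shift [-0.1  0.1 97.2] rot [-0.   0.1  0.3]
```

Request:
send_rows(
  rows=[
    {"grip": 80, "x": 0, "y": 0, "z": 50, "wx": 0, "wy": 0, "wz": 0},
    {"grip": 80, "x": 0, "y": 0, "z": 90, "wx": 0, "wy": 0, "wz": 0},
    {"grip": 80, "x": 0, "y": 0, "z": 98, "wx": 0, "wy": 0, "wz": 0},
    {"grip": 80, "x": 0, "y": 0, "z": 98, "wx": 0, "wy": 0, "wz": 0},
    {"grip": 40, "x": 0, "y": 0, "z": 98, "wx": 0, "wy": 0, "wz": 0},
    {"grip": 40, "x": 0, "y": 0, "z": 98, "wx": 0, "wy": 0, "wz": 0},
    {"grip": 40, "x": 0, "y": 0, "z": 98, "wx": 0, "wy": 0, "wz": 0},
    {"grip": 40, "x": 0, "y": 0, "z": 98, "wx": 0, "wy": 0, "wz": 0},
    {"grip": 40, "x": 0, "y": 0, "z": 60, "wx": 0, "wy": 0, "wz": 0},
    {"grip": 40, "x": 0, "y": 0, "z": 30, "wx": 0, "wy": 0, "wz": 0},
  ],
  squeeze=45,
)

```text
time_s: 18.98
ee_pos: [0.5617, -0.2911, 0.0698]
orientation: [-0.039, 0.999, 0.0, -0.001]
wrist_force: [-0.2, -1.0, -5.9]
gripper_width: 0.0493
gripper_force: 45.0
```

```bash
python3 - <<'E'
from h import *
stp();go(bed(-105,0),.08,178)
E
```

```text
18.98 [ 0.5617 -0.2911  0.0698] yaw -175.5 F [-0.2 -1.  -5.9] w 0.04928119048338316 44.99753415584564 [ 0.9   0.85 -0.74  1.65  0.69  0.92  1.54]
shift [ 77.9 423.6  -9.6] rot [ 0.  -0.1  6.5]
```

Request:
send_rows(
  rows=[
    {"grip": 40, "x": 78, "y": 424, "z": -10, "wx": 0, "wy": 0, "wz": 6.5},
    {"grip": 40, "x": 78, "y": 424, "z": -10, "wx": 0, "wy": 0, "wz": 6.5},
    {"grip": 40, "x": 78, "y": 424, "z": -10, "wx": 0, "wy": 0, "wz": 6.5},
    {"grip": 40, "x": 78, "y": 424, "z": -10, "wx": 0, "wy": 0, "wz": 6.5},
    {"grip": 40, "x": 78, "y": 424, "z": -10, "wx": 0, "wy": 0, "wz": 6.5},
    {"grip": 40, "x": 78, "y": 424, "z": -10, "wx": 0, "wy": 0, "wz": 6.5},
    {"grip": 40, "x": 78, "y": 424, "z": -10, "wx": 0, "wy": 0, "wz": 6.5},
    {"grip": 40, "x": 78, "y": 424, "z": -10, "wx": 0, "wy": 0, "wz": 6.5},
    {"grip": 40, "x": 78, "y": 424, "z": -10, "wx": 0, "wy": 0, "wz": 6.5},
    {"grip": 40, "x": 78, "y": 424, "z": -10, "wx": 0, "wy": 0, "wz": 6.5},
  ],
)

```text
time_s: 20.23
ee_pos: [0.4521, 0.1236, 0.0796]
orientation: [0.019, 1.0, -0.001, -0.001]
wrist_force: [-0.0, 0.9, -6.1]
gripper_width: 0.0495
gripper_force: 45.0
```

```bash
python3 - <<'E'
from h import *
stp();go(bed(-105,0),.0145,178)
for c in ['top','scene']:
  s=snap(c)
  for d in r.outline_of(c,'coupon1'): print(c,np.round(d['position']),rect(s,d['region'],.085))
E
```

```text
20.23 [0.4521 0.1236 0.0796] yaw 177.8 F [-0.   0.9 -6.1] w 0.04951819594713205 44.99714434146881 [ 0.25  0.63 -0.76  2.08  0.68  0.7   0.57]
shift [ 1.   1.6 65.1] rot [-0.1 -0.1 -0.2]
top [255. 242.] [549.8 218.1 140.3  52.3  -4.5]
top [460. 338.] [ 263.8 -336.1  140.7   47.6   43. ]
top [291. 239.] [531.5 122.   47.   46.7  -1.3]
top [470. 265.] [ 461.6 -375.7  143.7   49.3   -6.2]
scene [330. 125.] [ 310.  -280.2  148.3   48.    44. ]
scene [345. 250.] [506.5 123.1 112.1  56.7  -2.4]
scene [355. 303.] [571.2 255.3 113.7  49.4  -2.6]
scene [193. 154.] [ 689.3 -347.4  143.8   50.   -72.2]
scene [307. 283.] [ 6.255e+02  1.521e+02  5.660e+01  4.350e+01 -6.000e-01]
```

Request:
send_rows(
  rows=[
    {"grip": 40, "x": 0, "y": 1.5, "z": 40, "wx": 0, "wy": 0, "wz": 0},
    {"grip": 40, "x": 0, "y": 1.5, "z": 58, "wx": 0, "wy": 0, "wz": 0},
    {"grip": 40, "x": 0, "y": 1.5, "z": 64, "wx": 0, "wy": 0, "wz": 0},
    {"grip": 40, "x": 0, "y": 1.5, "z": 65, "wx": 0, "wy": 0, "wz": 0},
  ],
)

```text
time_s: 20.92
ee_pos: [0.4524, 0.1269, 0.0153]
orientation: [0.018, 1.0, 0.0, 0.0]
wrist_force: [-0.9, -0.5, -3.3]
gripper_width: 0.0495
gripper_force: 45.0
```

```bash
python3 - <<'E'
from h import *
stp();inbed()
E
```

```text
20.93 [0.4524 0.1269 0.0153] yaw 178.0 F [-0.9 -0.5 -3.3] w 0.04954366763573806 44.99700129032135 [ 0.15  0.73 -0.65  2.09  0.82  0.59  0.45]
bedpos [-103.8    1.8]
```

Request:
send_rows(
  rows=[
    {"grip": 40, "x": -8, "y": -1, "z": 0.5, "wx": 0, "wy": 0, "wz": 0},
    {"grip": 40, "x": -18, "y": -2, "z": 0.5, "wx": 0, "wy": 0, "wz": 0},
    {"grip": 40, "x": -28, "y": -2, "z": 0.5, "wx": 0, "wy": 0, "wz": 0},
    {"grip": 40, "x": -38, "y": -2, "z": 0.5, "wx": 0, "wy": 0, "wz": 0},
    {"grip": 40, "x": -46, "y": -2, "z": 0.5, "wx": 0, "wy": 0, "wz": 0},
    {"grip": 40, "x": -54, "y": -2, "z": 0.5, "wx": 0, "wy": 0, "wz": 0},
    {"grip": 40, "x": -62, "y": -2, "z": 0.5, "wx": 0, "wy": 0, "wz": 0},
    {"grip": 40, "x": -68, "y": -2, "z": 0.5, "wx": 0, "wy": 0, "wz": 0},
    {"grip": 40, "x": -72, "y": -2, "z": 0.5, "wx": 0, "wy": 0, "wz": 0},
  ],
)

```text
time_s: 22.05
ee_pos: [0.5241, 0.1224, 0.0144]
orientation: [0.018, 1.0, -0.0, -0.0]
wrist_force: [-4.2, -0.4, -4.5]
gripper_width: 0.0494
gripper_force: 45.0
```

```bash
python3 - <<'E'
from h import *
stp();inbed()
E
```

```text
22.05 [0.5241 0.1224 0.0144] yaw 178.0 F [-4.2 -0.4 -4.5] w 0.04937420857270373 44.998406767845154 [ 0.19  0.81 -0.66  1.92  0.78  0.69  0.58]
bedpos [-31.9  -0.3]
```

Request:
send_rows(
  rows=[
    {"grip": 40, "x": -2, "y": 0, "z": 0, "wx": 0, "wy": 0, "wz": 0},
    {"grip": 40, "x": -4, "y": 0, "z": 0, "wx": 0, "wy": 0, "wz": 0},
  ],
)

```text
time_s: 22.3
ee_pos: [0.5257, 0.1223, 0.014]
orientation: [0.017, 1.0, -0.0, -0.002]
wrist_force: [-11.4, 0.4, -3.1]
gripper_width: 0.0493
gripper_force: 45.0
```

Request:
send_rows(
  rows=[
    {"grip": 40, "x": -1, "y": 0, "z": 0, "wx": 0, "wy": 0, "wz": 0},
    {"grip": 40, "x": -3, "y": 0, "z": 0, "wx": 0, "wy": 0, "wz": 0},
  ],
)

```text
time_s: 22.55
ee_pos: [0.5258, 0.1222, 0.0133]
orientation: [0.017, 1.0, -0.001, -0.004]
wrist_force: [-17.6, 1.6, -1.1]
gripper_width: 0.0493
gripper_force: 45.0
```

Request:
send_rows(
  rows=[
    {"grip": 40, "x": -2, "y": 0, "z": -0.5, "wx": 0, "wy": 0, "wz": 0},
    {"grip": 40, "x": -3, "y": 0, "z": -0.5, "wx": 0, "wy": 0, "wz": 0},
    {"grip": 40, "x": -3, "y": 0, "z": -0.5, "wx": 0, "wy": 0, "wz": 0},
  ],
)

```text
time_s: 22.92
ee_pos: [0.5258, 0.1222, 0.013]
orientation: [0.017, 1.0, -0.001, -0.007]
wrist_force: [-20.4, 1.5, -0.0]
gripper_width: 0.0492
gripper_force: 45.0
```

```bash
python3 - <<'E'
from h import *
stp();inbed()
for c in ['top','scene']:
  s=snap(c)
  for d in r.outline_of(c,'coupon1'):
    q=rect(s,d['region'],.02)
    if q[1]>50: print(c,q)
s=snap('scene');cv2.imwrite('pics/crop6.png',cv2.resize(s['pixels'][220:370,250:450,::-1],None,fx=4,fy=4,interpolation=3))
E
```

```text
22.93 [0.5258 0.1222 0.013 ] yaw 178.1 F [-20.4   1.5  -0. ] w 0.04917166644221187 45.00060975551605 [ 0.19  0.82 -0.67  1.9   0.77  0.71  0.6 ]
bedpos [-30.2  -0.4]
scene [561.1 226.8 146.9  54.3  -3.1]
scene [578.7 120.6  94.5  52.    0. ]
```

View pics/crop6.png

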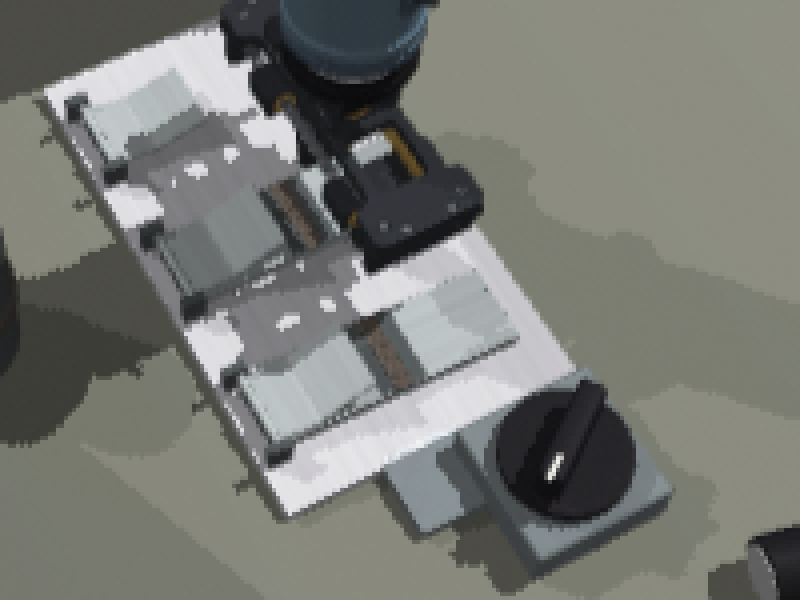

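Lane 2's coupon sits like lane 3's, with the bead just behind the lip, so it's home. Releasing.

Request:
send_rows(
  rows=[
    {"grip": 64, "x": 0, "y": 0, "z": 0, "wx": 0, "wy": 0, "wz": 0},
    {"grip": 64, "x": 0, "y": 0, "z": -1, "wx": 0, "wy": 0, "wz": 0},
    {"grip": 64, "x": 0, "y": 0, "z": -5, "wx": 0, "wy": 0, "wz": 0},
    {"grip": 64, "x": 0, "y": 0, "z": -40, "wx": 0, "wy": 0, "wz": 0},
    {"grip": 64, "x": 0, "y": 0, "z": -90, "wx": 0, "wy": 0, "wz": 0},
    {"grip": 64, "x": 0, "y": 0, "z": -110, "wx": 0, "wy": 0, "wz": 0},
    {"grip": 80, "x": 80, "y": -250, "z": -110, "wx": 0, "wy": 0, "wz": 0},
    {"grip": 80, "x": 80, "y": -250, "z": -110, "wx": 0, "wy": 0, "wz": 0},
    {"grip": 80, "x": 80, "y": -250, "z": -110, "wx": 0, "wy": 0, "wz": 0},
    {"grip": 80, "x": 80, "y": -250, "z": -110, "wx": 0, "wy": 0, "wz": 0},
  ],
)

```text
time_s: 24.42
ee_pos: [0.4489, -0.1154, 0.1252]
orientation: [0.018, 1.0, -0.0, 0.0]
wrist_force: [0.7, -1.4, 0.8]
gripper_width: 0.0802
gripper_force: 0.0
```

```bash
python3 - <<'E'
from h import *
stp();coupons()
t=np.radians(-6.5);c=np.array([.467,-.3975]);g=c-.03*np.array([np.cos(t),np.sin(t)]);print(g);go(g,.1,173.5)
E
```

```text
24.43 [ 0.4489 -0.1154  0.1252] yaw 178.0 F [ 0.7 -1.4  0.8] w 0.08015142675581587 0.0 [ 0.83  0.54 -0.84  2.07  0.58  0.77  1.16]
top 0.95 [255. 246.] [533.4 230.3  97.   50.6  -3.5] [130. 133. 133.]
top 0.91 [469. 266.] [ 465.6 -394.7  150.6   54.3   -6. ] [134. 137. 137.]
top 0.9 [474. 193.] [ 668.6 -424.4  153.1   51.4  -72. ] [175. 109.  55.]
top 0.72 [290. 244.] [530.3 125.   95.4  49.1  -1.3] [133. 135. 135.]
top 0.59 [249. 220.] [612.7 228.8  61.8  45.1  -5.2] [138. 142. 143.]
top 0.53 [474. 345.] [ 257.3 -383.6  114.2   27.4   31.3] [103.  74.  54.]
scene 0.68 [354. 304.] [544.6 222.1 122.4  52.2  -2.2] [145. 149. 149.]
scene 0.65 [196. 155.] [ 670.  -424.   162.2   60.7  -74. ] [195. 115.  49.]
scene 0.61 [262. 137.] [ 469.5 -398.2  153.4   63.4   -5.1] [143. 147. 147.]
[ 0.43719284 -0.3941039 ]
shift [   1.1 -279.6   25.1] rot [-0.   0.   4.3]
```

Request:
send_rows(
  rows=[
    {"grip": 80, "x": 1, "y": -280, "z": 0, "wx": 0, "wy": 0, "wz": 4.3},
    {"grip": 80, "x": 1, "y": -280, "z": 0, "wx": 0, "wy": 0, "wz": 4.3},
    {"grip": 80, "x": 1, "y": -280, "z": 0, "wx": 0, "wy": 0, "wz": 4.3},
    {"grip": 80, "x": 1, "y": -280, "z": 0, "wx": 0, "wy": 0, "wz": 4.3},
    {"grip": 80, "x": 1, "y": -280, "z": 10, "wx": 0, "wy": 0, "wz": 4.3},
    {"grip": 80, "x": 1, "y": -280, "z": 25, "wx": 0, "wy": 0, "wz": 4.3},
    {"grip": 80, "x": 1, "y": -280, "z": 25, "wx": 0, "wy": 0, "wz": 4.3},
    {"grip": 80, "x": 1, "y": -280, "z": 25, "wx": 0, "wy": 0, "wz": 4.3},
  ],
)

```text
time_s: 25.62
ee_pos: [0.4398, -0.3907, 0.1004]
orientation: [0.053, 0.999, 0.0, 0.0]
wrist_force: [0.5, 0.5, 1.1]
gripper_width: 0.0802
gripper_force: 0.0
```

```bash
python3 - <<'E'
from h import *
stp();go([.4372,-.394],.004,173.5)
E
```

```text
25.62 [ 0.4398 -0.3907  0.1004] yaw 173.9 F [0.5 0.5 1.1] w 0.08022249642426263 0.0 [ 1.17  0.74 -0.73  1.77  0.62  0.88  1.62]
shift [ 2.3 -3.6 96.4] rot [0.  0.  0.4]
```

Request:
send_rows(
  rows=[
    {"grip": 80, "x": 2, "y": -3, "z": 50, "wx": 0, "wy": 0, "wz": 0},
    {"grip": 80, "x": 2, "y": -3, "z": 90, "wx": 0, "wy": 0, "wz": 0},
    {"grip": 80, "x": 2, "y": -3, "z": 97, "wx": 0, "wy": 0, "wz": 0},
    {"grip": 80, "x": 2, "y": -3, "z": 97, "wx": 0, "wy": 0, "wz": 0},
    {"grip": 40, "x": 2, "y": -3, "z": 97, "wx": 0, "wy": 0, "wz": 0},
    {"grip": 40, "x": 2, "y": -3, "z": 97, "wx": 0, "wy": 0, "wz": 0},
    {"grip": 40, "x": 2, "y": -3, "z": 97, "wx": 0, "wy": 0, "wz": 0},
    {"grip": 40, "x": 2, "y": -3, "z": 97, "wx": 0, "wy": 0, "wz": 0},
    {"grip": 40, "x": 2, "y": -3, "z": 60, "wx": 0, "wy": 0, "wz": 0},
    {"grip": 40, "x": 2, "y": -3, "z": 30, "wx": 0, "wy": 0, "wz": 0},
  ],
  squeeze=45,
)

```text
time_s: 26.88
ee_pos: [0.4353, -0.3954, 0.0701]
orientation: [0.055, 0.998, 0.001, -0.001]
wrist_force: [-0.2, 0.4, -4.9]
gripper_width: 0.049
gripper_force: 45.0
```

```bash
python3 - <<'E'
from h import *
stp();go(bed(-105,-105),.08,178)
E
```

```text
26.88 [ 0.4353 -0.3954  0.0701] yaw 173.7 F [-0.2  0.4 -4.9] w 0.049014315847180724 44.985167384147644 [ 1.16  0.78 -0.7   1.78  0.66  0.84  1.6 ]
shift [ 33.8 414.4  -9.4] rot [ 0.1 -0.1 -4.3]
```

Request:
send_rows(
  rows=[
    {"grip": 40, "x": 34, "y": 414, "z": -10, "wx": 0, "wy": 0, "wz": -4.3},
    {"grip": 40, "x": 34, "y": 414, "z": -10, "wx": 0, "wy": 0, "wz": -4.3},
    {"grip": 40, "x": 34, "y": 414, "z": -10, "wx": 0, "wy": 0, "wz": -4.3},
    {"grip": 40, "x": 34, "y": 414, "z": -10, "wx": 0, "wy": 0, "wz": -4.3},
    {"grip": 40, "x": 34, "y": 414, "z": -10, "wx": 0, "wy": 0, "wz": -4.3},
    {"grip": 40, "x": 34, "y": 414, "z": -10, "wx": 0, "wy": 0, "wz": -4.3},
    {"grip": 40, "x": 34, "y": 414, "z": -10, "wx": 0, "wy": 0, "wz": -4.3},
    {"grip": 40, "x": 34, "y": 414, "z": -10, "wx": 0, "wy": 0, "wz": -4.3},
    {"grip": 40, "x": 34, "y": 414, "z": -10, "wx": 0, "wy": 0, "wz": -4.3},
    {"grip": 40, "x": 34, "y": 414, "z": -10, "wx": 0, "wy": 0, "wz": -4.3},
  ],
)

```text
time_s: 28.12
ee_pos: [0.4477, 0.0179, 0.0797]
orientation: [0.019, 1.0, -0.0, -0.001]
wrist_force: [0.6, -0.3, -4.5]
gripper_width: 0.0492
gripper_force: 45.0
```

```bash
python3 - <<'E'
from h import *
stp();go(bed(-105,-105),.0145,178)
for c in ['top','scene']:
  s=snap(c)
  for d in r.outline_of(c,'coupon1'): print(c,np.round(d['position']),rect(s,d['region'],.085))
E
```

```text
28.12 [0.4477 0.0179 0.0797] yaw 177.8 F [ 0.6 -0.3 -4.5] w 0.04918226418971185 44.985201358795166 [ 0.48  0.6  -0.76  2.13  0.68  0.67  0.78]
shift [ 0.3  2.4 65.2] rot [-0.1 -0.1 -0.2]
top [286. 244.] [523.4 118.1  90.8  49.3  -1.2]
top [458. 336.] [ 265.1 -336.1  142.6   49.5   43. ]
top [251. 244.] [527.6 219.5  93.6  49.3  -1.6]
top [476. 196.] [ 653.4 -402.9  145.4   49.9  -71.6]
top [322. 241.] [536.7  17.7  46.6  24.8  88.3]
scene [334. 272.] [579.1 155.7 137.7  52.2  -2.4]
scene [322. 220.] [504.6  17.6 104.2  54.4  -1. ]
scene [354. 305.] [573.5 255.2 118.3  51.1  -3.2]
scene [194. 153.] [ 689.7 -347.6  151.5   53.   -72.2]
scene [323. 128.] [ 340.5 -264.    86.5   44.4   58.9]
scene [306. 281.] [622.6 149.   64.6  43.5   7.7]
scene [391. 332.] [534.6 349.4  72.3  72.3  79.8]
```

Lower and slide in.

Request:
send_rows(
  rows=[
    {"grip": 40, "x": 0, "y": 1, "z": 40, "wx": 0, "wy": 0, "wz": 0},
    {"grip": 40, "x": 0, "y": 1, "z": 58, "wx": 0, "wy": 0, "wz": 0},
    {"grip": 40, "x": 0, "y": 1, "z": 64, "wx": 0, "wy": 0, "wz": 0},
    {"grip": 40, "x": 0, "y": 1, "z": 65.5, "wx": 0, "wy": 0, "wz": 0},
  ],
)

```text
time_s: 28.82
ee_pos: [0.4483, 0.0204, 0.0147]
orientation: [0.018, 1.0, 0.0, 0.0]
wrist_force: [0.1, 0.2, -4.3]
gripper_width: 0.049
gripper_force: 45.0
```

```bash
python3 - <<'E'
from h import *
stp();inbed()
E
```

```text
28.82 [0.4483 0.0204 0.0147] yaw 178.0 F [ 0.1  0.2 -4.3] w 0.04903342854053636 44.98460590839386 [ 0.37  0.71 -0.63  2.14  0.83  0.55  0.65]
bedpos [-104.1 -104.8]
```

Request:
send_rows(
  rows=[
    {"grip": 40, "x": -8, "y": 0, "z": 1, "wx": 0, "wy": 0, "wz": 0},
    {"grip": 40, "x": -18, "y": 0, "z": 1, "wx": 0, "wy": 0, "wz": 0},
    {"grip": 40, "x": -28, "y": 0, "z": 1, "wx": 0, "wy": 0, "wz": 0},
    {"grip": 40, "x": -38, "y": 0, "z": 1, "wx": 0, "wy": 0, "wz": 0},
    {"grip": 40, "x": -46, "y": 0, "z": 1, "wx": 0, "wy": 0, "wz": 0},
    {"grip": 40, "x": -54, "y": 0, "z": 1, "wx": 0, "wy": 0, "wz": 0},
    {"grip": 40, "x": -62, "y": 0, "z": 1, "wx": 0, "wy": 0, "wz": 0},
    {"grip": 40, "x": -68, "y": 0, "z": 1, "wx": 0, "wy": 0, "wz": 0},
    {"grip": 40, "x": -72, "y": 0, "z": 1, "wx": 0, "wy": 0, "wz": 0},
  ],
)

```text
time_s: 29.95
ee_pos: [0.5177, 0.0184, 0.0136]
orientation: [0.017, 1.0, -0.0, -0.002]
wrist_force: [-11.2, 0.7, 9.7]
gripper_width: 0.0496
gripper_force: 45.0
```

```bash
python3 - <<'E'
from h import *
stp();inbed()
E
```

```text
29.95 [0.5177 0.0184 0.0136] yaw 178.0 F [-11.2   0.7   9.7] w 0.049641837077398575 44.99358773231506 [ 0.38  0.79 -0.65  1.97  0.78  0.66  0.76]
bedpos [ -34.6 -104.4]
```

Request:
send_rows(
  rows=[
    {"grip": 40, "x": -2, "y": 0, "z": 0, "wx": 0, "wy": 0, "wz": 0},
    {"grip": 40, "x": -4, "y": 0, "z": 0, "wx": 0, "wy": 0, "wz": 0},
  ],
)

```text
time_s: 30.2
ee_pos: [0.5213, 0.0183, 0.0136]
orientation: [0.017, 1.0, -0.0, -0.003]
wrist_force: [-9.7, 0.7, 10.1]
gripper_width: 0.0492
gripper_force: 45.0
```

Request:
send_rows(
  rows=[
    {"grip": 40, "x": -2, "y": 0, "z": -0.5, "wx": 0, "wy": 0, "wz": 0},
    {"grip": 40, "x": -4, "y": 0, "z": -0.5, "wx": 0, "wy": 0, "wz": 0},
  ],
)

```text
time_s: 30.45
ee_pos: [0.5233, 0.0181, 0.0136]
orientation: [0.017, 1.0, -0.001, -0.005]
wrist_force: [-17.6, 0.8, 14.3]
gripper_width: 0.049
gripper_force: 45.0
```

Request:
send_rows(
  rows=[
    {"grip": 40, "x": -2, "y": 0, "z": 0, "wx": 0, "wy": 0, "wz": 0},
    {"grip": 40, "x": -3, "y": 0, "z": 0, "wx": 0, "wy": 0, "wz": 0},
  ],
)

```text
time_s: 30.7
ee_pos: [0.5233, 0.0181, 0.0136]
orientation: [0.017, 1.0, -0.002, -0.007]
wrist_force: [-25.4, 0.0, 24.7]
gripper_width: 0.0495
gripper_force: 45.0
```

Request:
send_rows(
  rows=[
    {"grip": 64, "x": 0, "y": 0, "z": 0, "wx": 0, "wy": 0, "wz": 0},
    {"grip": 64, "x": 0, "y": 0, "z": -1, "wx": 0, "wy": 0, "wz": 0},
    {"grip": 64, "x": 0, "y": 0, "z": -5, "wx": 0, "wy": 0, "wz": 0},
    {"grip": 64, "x": 0, "y": 0, "z": -40, "wx": 0, "wy": 0, "wz": 0},
    {"grip": 64, "x": 0, "y": 0, "z": -90, "wx": 0, "wy": 0, "wz": 0},
    {"grip": 64, "x": 0, "y": 0, "z": -140, "wx": 0, "wy": 0, "wz": 0},
    {"grip": 60, "x": 80, "y": -200, "z": -140, "wx": 0, "wy": 0, "wz": 0},
    {"grip": 60, "x": 80, "y": -200, "z": -140, "wx": 0, "wy": 0, "wz": 0},
    {"grip": 60, "x": 80, "y": -200, "z": -140, "wx": 0, "wy": 0, "wz": 0},
    {"grip": 60, "x": 80, "y": -200, "z": -140, "wx": 0, "wy": 0, "wz": 0},
  ],
)

```text
time_s: 31.95
ee_pos: [0.4425, -0.1834, 0.1542]
orientation: [0.02, 1.0, -0.001, -0.0]
wrist_force: [-0.5, -0.1, 1.0]
gripper_width: 0.0601
gripper_force: 0.0
```

```bash
python3 - <<'E'
from h import *
stp()
s=snap('top');cv2.imwrite('pics/crop7.png',cv2.resize(s['pixels'][190:290,185:355,::-1],None,fx=4.5,fy=4.5,interpolation=3))
for d in r.outline_of('top','coupon1'): 
    q=rect(s,d['region'],.02);print(q,np.round(q[0]-q[2]/2))
go(bed(-50,212),.17,213.6)
E
```

```text
31.95 [ 0.4425 -0.1834  0.1542] yaw 177.7 F [-0.5 -0.1  1. ] w 0.06006372591859728 0.0 [ 0.98  0.52 -0.86  2.01  0.53  0.84  1.36]
[529.3 124.1  94.9  48.7  -1.3] 482.0
[389.7 457.9 139.7  46.9 -12.8] 320.0
[ 666.4 -422.2  148.5   51.5  -72.1] 592.0
[535.2 228.3 102.4  50.2  -4.1] 484.0
[524.8  19.9  91.7  45.8  -1.7] 479.0
shift [-49.  521.  -16.9] rot [ -0.1  -0.1 -36. ]
```

View pics/crop7.png

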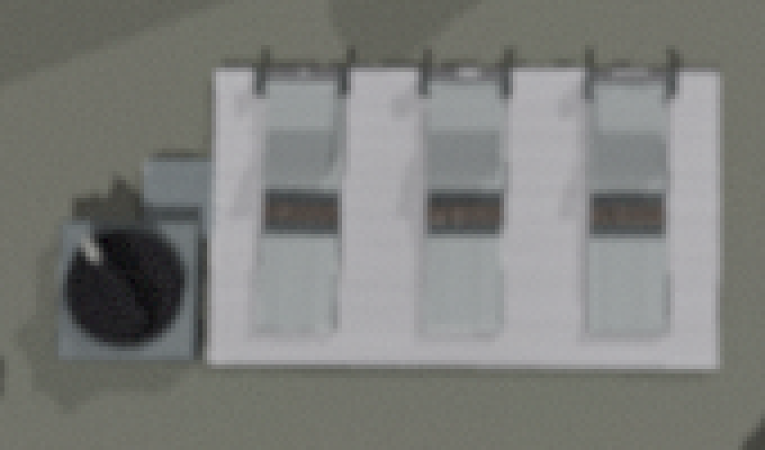

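All three coupons are weld side up under their clips, with rear edges in line (row ~335). Now the selector goes back to on.

Request:
send_rows(
  rows=[
    {"grip": 60, "x": -49, "y": 521, "z": -17, "wx": 0, "wy": 0, "wz": -36},
    {"grip": 60, "x": -49, "y": 521, "z": -17, "wx": 0, "wy": 0, "wz": -36},
    {"grip": 60, "x": -49, "y": 521, "z": -17, "wx": 0, "wy": 0, "wz": -36},
    {"grip": 60, "x": -49, "y": 521, "z": -17, "wx": 0, "wy": 0, "wz": -36},
    {"grip": 60, "x": -49, "y": 521, "z": -17, "wx": 0, "wy": 0, "wz": -36},
    {"grip": 60, "x": -49, "y": 521, "z": -17, "wx": 0, "wy": 0, "wz": -36},
    {"grip": 60, "x": -49, "y": 521, "z": -17, "wx": 0, "wy": 0, "wz": -36},
    {"grip": 60, "x": -49, "y": 521, "z": -17, "wx": 0, "wy": 0, "wz": -36},
    {"grip": 60, "x": -49, "y": 521, "z": -17, "wx": 0, "wy": 0, "wz": -36},
    {"grip": 60, "x": -49, "y": 521, "z": -17, "wx": 0, "wy": 0, "wz": -36},
  ],
)

```text
time_s: 33.3
ee_pos: [0.5099, 0.3434, 0.1716]
orientation: [-0.294, 0.956, 0.001, 0.0]
wrist_force: [0.1, -0.4, 0.1]
gripper_width: 0.0604
gripper_force: 0.0
```

Request:
send_rows(
  rows=[
    {"grip": 60, "x": 0, "y": 0, "z": 0, "wx": 0, "wy": 0, "wz": 0},
    {"grip": 60, "x": 0, "y": 0, "z": 0, "wx": 0, "wy": 0, "wz": 0},
  ],
)

```text
time_s: 33.55
ee_pos: [0.5118, 0.338, 0.171]
orientation: [-0.291, 0.957, -0.0, -0.0]
wrist_force: [-0.1, 0.6, 0.4]
gripper_width: 0.0595
gripper_force: 0.0
```

```bash
python3 - <<'E'
from h import *
stp();go([.5125,.3355],.0465,213.6)
E
```

```text
33.55 [0.5118 0.338  0.171 ] yaw -146.1 F [-0.1  0.6  0.4] w 0.05954576685108379 0.0 [-0.03  0.75 -0.94  1.66  0.67  1.09  0.99]
shift [  0.7  -2.4 124.5] rot [-0.1 -0.   0.3]
```

Request:
send_rows(
  rows=[
    {"grip": 60, "x": 0.5, "y": -2, "z": 50, "wx": 0, "wy": 0, "wz": 0},
    {"grip": 60, "x": 0.5, "y": -2, "z": 100, "wx": 0, "wy": 0, "wz": 0},
    {"grip": 60, "x": 0.5, "y": -2, "z": 124, "wx": 0, "wy": 0, "wz": 0},
    {"grip": 60, "x": 0.5, "y": -2, "z": 124, "wx": 0, "wy": 0, "wz": 0},
    {"grip": 10, "x": 0.5, "y": -2, "z": 124, "wx": 0, "wy": 0, "wz": 0},
    {"grip": 10, "x": 0.5, "y": -2, "z": 124, "wx": 0, "wy": 0, "wz": 0},
    {"grip": 10, "x": 0.5, "y": -2, "z": 124, "wx": 0, "wy": 0, "wz": 0},
    {"grip": 10, "x": 0.5, "y": -2, "z": 124, "wx": 0, "wy": 0, "wz": 0},
    {"grip": 10, "x": 0.5, "y": -2, "z": 124, "wx": 0, "wy": 0, "wz": 0},
  ],
  squeeze=40,
)

```text
time_s: 34.67
ee_pos: [0.5138, 0.3354, 0.0473]
orientation: [-0.291, 0.957, -0.002, 0.0]
wrist_force: [2.6, -6.0, 4.5]
gripper_width: 0.0155
gripper_force: 40.0
```

Request:
send_rows(
  rows=[
    {"grip": 10, "x": 0, "y": 0, "z": 5, "wx": 0, "wy": 0, "wz": 0},
    {"grip": 10, "x": 0, "y": 0, "z": 9, "wx": 0, "wy": 0, "wz": 0},
    {"grip": 10, "x": 0, "y": 0, "z": 9, "wx": 0, "wy": 0, "wz": 0},
  ],
)

```text
time_s: 35.05
ee_pos: [0.514, 0.3354, 0.0394]
orientation: [-0.291, 0.957, -0.002, 0.001]
wrist_force: [-0.2, -8.5, 13.8]
gripper_width: 0.0155
gripper_force: 40.0
```

Request:
send_rows(
  rows=[
    {"grip": 10, "x": 0, "y": 0, "z": 0, "wx": 0, "wy": 0, "wz": 10},
    {"grip": 10, "x": 0, "y": 0, "z": 0, "wx": 0, "wy": 0, "wz": 20},
    {"grip": 10, "x": 0, "y": 0, "z": 0, "wx": 0, "wy": 0, "wz": 30},
    {"grip": 10, "x": 0, "y": 0, "z": 0, "wx": 0, "wy": 0, "wz": 40},
    {"grip": 10, "x": 0, "y": 0, "z": 0, "wx": 0, "wy": 0, "wz": 50},
    {"grip": 10, "x": 0, "y": 0, "z": 0, "wx": 0, "wy": 0, "wz": 60},
    {"grip": 10, "x": 0, "y": 0, "z": 0, "wx": 0, "wy": 0, "wz": 70.5},
    {"grip": 10, "x": 0, "y": 0, "z": 0, "wx": 0, "wy": 0, "wz": 70.5},
    {"grip": 10, "x": 0, "y": 0, "z": 0, "wx": 0, "wy": 0, "wz": 70.5},
  ],
)

```text
time_s: 36.17
ee_pos: [0.514, 0.3362, 0.0394]
orientation: [0.314, 0.95, -0.001, 0.002]
wrist_force: [0.8, -5.0, 10.3]
gripper_width: 0.0154
gripper_force: 40.0
```

```bash
python3 - <<'E'
from h import *
stp();print(r.state()['ft_torque'])
E
```

```text
36.17 [0.514  0.3362 0.0394] yaw 143.4 F [ 0.8 -5.  10.3] w 0.015365484713881255 40.00198253430426 [-0.26  0.82 -0.56  1.72  0.59  0.78 -0.18]
[-1.11273212 -0.28912401  0.15692264]
```

Request:
send_rows(
  rows=[
    {"grip": 10, "x": 0, "y": 0, "z": -4, "wx": 0, "wy": 0, "wz": 0},
    {"grip": 10, "x": 0, "y": 0, "z": -8.5, "wx": 0, "wy": 0, "wz": 0},
    {"grip": 10, "x": 0, "y": 0, "z": -8.5, "wx": 0, "wy": 0, "wz": 0},
    {"grip": 60, "x": 0, "y": 0, "z": -8.5, "wx": 0, "wy": 0, "wz": 0},
    {"grip": 60, "x": 0, "y": 0, "z": -8.5, "wx": 0, "wy": 0, "wz": 0},
    {"grip": 60, "x": 0, "y": 0, "z": -60, "wx": 0, "wy": 0, "wz": 0},
    {"grip": 60, "x": 0, "y": 0, "z": -110, "wx": 0, "wy": 0, "wz": 0},
    {"grip": 60, "x": 0, "y": 0, "z": -150, "wx": 0, "wy": 0, "wz": 0},
    {"grip": 60, "x": 0, "y": 0, "z": -200, "wx": 0, "wy": 0, "wz": 0},
  ],
)

```text
time_s: 37.3
ee_pos: [0.511, 0.3375, 0.2387]
orientation: [0.313, 0.95, -0.0, -0.001]
wrist_force: [1.4, 0.8, 0.3]
gripper_width: 0.06
gripper_force: 0.0
```

Request:
send_rows(
  rows=[
    {"grip": 60, "x": 60, "y": 60, "z": 0, "wx": 0, "wy": 0, "wz": 0},
    {"grip": 60, "x": 100, "y": 100, "z": 0, "wx": 0, "wy": 0, "wz": 0},
    {"grip": 60, "x": 100, "y": 100, "z": 0, "wx": 0, "wy": 0, "wz": 0},
    {"grip": 60, "x": 100, "y": 100, "z": 0, "wx": 0, "wy": 0, "wz": 0},
  ],
)

```text
time_s: 37.8
ee_pos: [0.4899, 0.4784, 0.2374]
orientation: [0.312, 0.95, -0.0, -0.001]
wrist_force: [0.3, -1.0, 0.3]
gripper_width: 0.06
gripper_force: 0.0
```

```bash
python3 - <<'E'
from h import *
stp()
snap('scene','scene9.png')
E
```

```text
37.8 [0.4899 0.4784 0.2374] yaw 143.6 F [ 0.3 -1.   0.3] w 0.05996559686854507 0.0 [-0.42  0.69 -0.68  1.4   0.44  1.2  -0.21]
```

View pics/scene9.png

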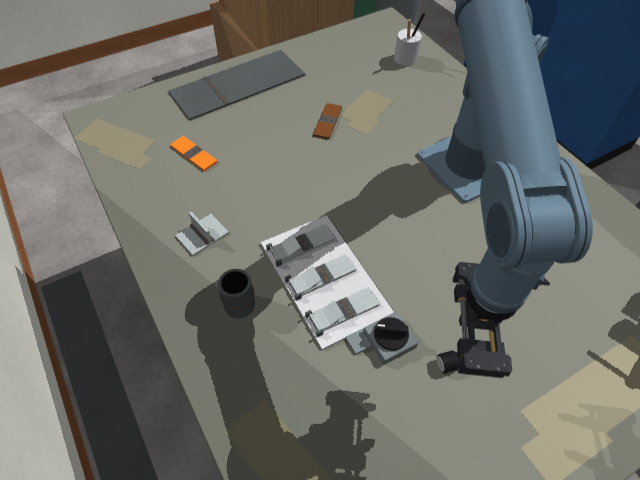

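The selector is back at on (white mark at about (381,326), as at the start). All three coupons are seated and the bystanders are where they were.

```bash
python3 -c "
from workcell import r
print(r.sign_off())"
```

```text
the job is handed in; nothing more can be done
None
```

The job is handed in: the selector was released, all three coupons were slid home weld side up under their clips, and the selector was turned back to on; the pipe piece, tee piece and torch were not touched. It took about 38 s of the 210 s allowed, and the sign-off gave no verdict.

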